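Proof-pull the glued lug of the pencil tin

TASK

The hanging lugs of the round pencil tin and of the square drawer box have been glued on again, and a pull balance is hooked to each; prove the tin's lug by drawing its balance's handle straight back from the tin to about 12 newtons, which is when the broad dark band stands half out of the tube's mouth, and keep it there for two seconds. Then ease the handle all the way back in without letting it snap home, and let go of it. Never pull much past the band (the lug would tear off), and leave the box's balance alone, as its glue is still wet.

Things in the scene. Friction and masses are not known exactly. Their poses are not given: they have to be found in the camera images.
- tin_grip (a point): Centre of the handle bar of the balance on the tin. Level wooden bar 16 mm thick, 76 long (along y), 40 mm above bare table; near end of a flat steel stirrup: side wires 8 mm thick at y -42 and +42, back wire at x +90 mm. x points level along the balance to the tin; pull along -x. Fixed tube (mouth x +123, top 59 mm high) on a 12 mm plank from x +115. Moves with the handle.
- tin_pull (a joint): Draw-out of that handle, m: 0 at rest on its stop, grows along -x of tin_grip, end stop 0.055; spring 400 N/m pulls it back (0.030 = 12 N). Plunger's broad dark band, 20 mm long, starts out of the tube at 0.020, is half out at 0.030, all out at 0.040. Tin: round, upright, steel, 68 mm wide, 112 tall, twist cap, at x +260 to +328. To be tested.
- box_grip (a point): Centre of the handle bar of the balance on the box. Level wooden bar 16 mm thick, 76 long (along y), 40 mm above bare table; near end of a flat steel stirrup: side wires 8 mm thick at y -42 and +42, back wire at x +90 mm. x points level along the balance to the box; pull along -x. Fixed tube (mouth x +123, top 59 mm high) on a 12 mm plank from x +115. Moves with the handle.
- box_pull (a joint): Draw-out of that handle, m: 0 at rest on its stop, grows along -x of box_grip, end stop 0.055; spring 400 N/m pulls it back (0.030 = 12 N). Plunger's broad dark band, 20 mm long, starts out of the tube at 0.020, is half out at 0.030, all out at 0.040. Box: square, plastic, 82 x 88 x 70 mm, at x +262 to +344, small drawer on its far side. Leave alone.

How it is judged:
On the way:
1. the tin's balance is held drawn out with the tube's mouth within the broad band (20 to 40 mm, 8 to 16 N) for 1.5 s without a break (value of joint tin_pull between 0.02 and 0.04 m), for 1.5 s.
At the end, for the whole second after the job is handed in: After the proof pull the handles of both balances are back in to within 5 mm of rest (value of joint each of tin_pull, box_pull below 0.005 m); the robot touches nothing.
It fails at once if the tin's balance is drawn out beyond 46 mm (18 N): the lug tears off (value of joint tin_pull above 0.046 m).
It fails at once if the tin's handle snaps back in faster than 0.45 m/s (velocity of joint tin_pull below -0.45 m/s).
It fails at once if the drawer box's balance is drawn out by more than 8 mm (value of joint box_pull above 0.008 m).
It also fails if it takes over 42 s, if anything falls off the work surface, if the arm or the gripper's body presses on something with over 40 N, if the wrist force passes 120 N, or if a joint passes its speed limit or range.

ROBOT

A 6-joint arm with a two-finger parallel gripper is mounted at the origin on the work surface. World frame = base frame: x ahead of the robot, y to its left, z up, the work surface at z = 0. Lengths are in m, angles in rad, forces in N, time in s.
With the tool pointing down it reaches from about 0.3 to 0.775 m from the base axis. Payload 14.6 kg.
Tool frame: the origin (TCP) lies on the centre line of the jaws, within the pads' length; the fingertips stand 19 mm ahead of it and the grasp point (between the pads) is the TCP (ctrl.tip_reach is the distance from the TCP to the fingertips, in m); x points along the fingers, y is the direction in which the jaws open and shut, and the axes are right-handed (so a half turn about x gives the same grasp; the last joint's range is limited). The gripper opens to 94 mm and grips with 3 to 60 N. Pads are 16 mm wide; open, the fingers measure 119 mm over their backs; the gripper's body (75 mm by 177 mm) begins 78 mm behind the grasp point.
Start: joints at [1.179, 0.3, 1.521, -0, 1.321, -0.067], TCP at [0.176, 0.521, 0.224] pointing down, gripper open.
Joint ranges: [-3.03, 3.03], [-0.79, 2.21], [0.23, 2.52], [-1.04, 4.18], [0, 3.07], [-2.55, 2.55]. Speed limits (rad/s): [2.22, 2.22, 2.57, 3.14, 3.14, 3.14].

INTERFACE

Orientations are given as [roll, pitch, yaw] about the fixed x, y, z axes, in that order (R = Rz(yaw) Ry(pitch) Rx(roll)).
In Python, from station import ctrl, optics, models gives the robot as it stands. The module is installed in compiled form; this text tells all that it offers.
- The arm moves only by the tool arm_command, never from a script. Its argument "deltas" is a list of rows, each an object with "translation": the shift along the tool's x, y, z in units of 25 mm (1.0 is 25 mm), a list of three; "turn": the turn, a rotation vector about the tool's x, y, z in units of 5 degrees (1.0 is 5 degrees), a list of three. In form: [{"translation": [x, y, z], "turn": [rx, ry, rz]}, ...]. A call has 1 to 12 rows; each row is the pose to reach, as a shift and turn from the pose commanded when the call began, along the tool's axes at that moment; what a row does not reach only later rows make up. A row lasts 1/12 s, in which the tool goes at most 41.7 mm and 7.16 degrees, less where a joint would pass 70% of its speed; a pose out of reach is approached as far as the arm can. A call with a gripper value outside its range is refused whole. "gripper" is the finger opening in mm, from 0 to 94, set as the call begins (left out, the last holds). The fingers move at their own pace and stop on an object; "force" is the grip in N (left out, the last holds). Time passes only in rows, so rows that repeat a pose let the fingers close. It gives the time, the measured TCP pose, the force and the opening at its end, in the units of the state.
- ctrl.get_obs(): the state, without advancing time (a new reading comes with each control period).
- optics.camera(name): name is "side" or "top"; returns the picture (400x640x3 uint8, red, green, blue); there is no depth.
- optics.get_calibration(name): a dict with "K" (3x3 intrinsics, pixels), "origin" and "orientation" of the camera in the world. Camera axes: x right, y down, z forward; pixel columns grow to the right and rows downward; lengths in m; the calibration is good to about 2 mm. A picture is of the moment at which its call begins. get_calibration takes no time and is no camera call.
- ctrl.hand_in(): hands the job in, once; it reports no verdict.
Trained networks look in the newest picture that a camera, given by its name, has taken for a name from the list of things; names that differ only in an ending like _2 or _b are one class to them, and where a whole thing is asked for, a point or a joint stands for the part that bears it (a point fixed in the world has none). Each returns a list of dicts, best first, with "score" (0 to 1); they miss things now and then, are a little off and sometimes report something else, mostly with a low value. They report only what shows in the picture. A call takes as long as a camera call.
- models.look_for(target, camera): "box" ([left, top, right, bottom] in pixels, round what is visible of it).
- models.cut_out(target, camera): "pixels" (400x640 bool, what is visible of it) and "box" ([left, top, right, bottom] in pixels, round what is visible of it).
- models.mark_of(target, camera): "at" ([column, row] in pixels: a listed point, or the origin of a listed thing).
The state is a dict: "time_s": time; "qpos": joint angles; "joint_vel": joint speeds; "tau": joint torques, N m; "ee_pos": TCP position; "eef_rot": TCP orientation; "force": force on the tool from outside, world axes, zero at the start; "moment": the same for the moment, N m; "grip_width": finger opening in m.
Only numpy, scipy, OpenCV 4.12 (cv2) and the standard library are available. Lean on these libraries where they do the work, as an engineer would, in place of code of your own. Each camera call takes 0.05 s, during which the arm holds its last target.

## Working session

There is one attempt and no reset: what is moved stays moved. The work goes in short steps, Python scripts to look and compute and a tool call to move; the robot and the scene stay as the last step left them, time stands still between calls to the robot, and variables do not carry over. Pictures are saved under pics/ and viewed, and the job is handed in when it is done.

Besides the shell and the picture viewer there is one more tool, called after "Request:" as name([rows], argument=value, ...), one row to a line, values as JSON. arm_command: Moves the arm, as the interface text tells. Its arguments: {"type":"object","properties":{"deltas":{"type":"array"},"gripper":{"type":"number"},"force":{"type":"number"}},"required":["deltas"]}

```bash
mkdir -p pics
cat > h.py <<'E'
from station import ctrl, optics, models
import numpy as np, cv2
E
python3 - <<'E'
from h import *
for n in ["side","top"]:
    im=optics.camera(n); cv2.imwrite(f"pics/{n}0.png",im[:,:,::-1])
    c=optics.get_calibration(n); print(n,c)
    for t in ["tin_grip","box_grip"]:
        print(t,[(np.round(d["at"],1),round(d["score"],2)) for d in models.mark_of(t,n)])
        print(t,[(np.round(d["box"],1),round(d["score"],2)) for d in models.look_for(t,n)])
print(ctrl.get_obs())
E
```

```text
side {'K': array([[409.3370581 ,   0.        , 321.82394036],
       [  0.        , 409.3370581 , 207.61287391],
       [  0.        ,   0.        ,   1.        ]]), 'origin': array([ 0.30645764, -0.44095581,  0.5513769 ]), 'orientation': array([-2.37096692, -0.00700422, -0.43773588])}
tin_grip [(array([377.6, 300.4]), 0.92)]
tin_grip [(array([357.8, 251.2, 445.2, 328. ]), 0.6)]
box_grip [(array([309.5, 146.5]), 0.89)]
box_grip [(array([297.4, 125. , 359.5, 160.5]), 0.84)]
top {'K': array([[488.12989789,   0.        , 325.8641342 ],
       [  0.        , 488.12989789, 203.12168682],
       [  0.        ,   0.        ,   1.        ]]), 'origin': array([0.46770638, 0.0198632 , 0.85252999]), 'orientation': array([-3.04505333, -0.02797103, -1.54182467])}
tin_grip [(array([441.7, 229.2]), 0.62)]
tin_grip [(array([407.9, 155.6, 466.9, 234. ]), 0.84)]
box_grip [(array([222.7, 189.1]), 0.74)]
box_grip [(array([191.5, 119.4, 253.3, 195.3]), 0.56)]
{'time_s': 0.5, 'qpos': array([ 1.17937804e+00,  2.99897374e-01,  1.52104193e+00, -2.01800776e-05,
        1.32067864e+00, -6.66276680e-02]), 'joint_vel': array([-1.60557465e-04,  6.29738661e-04,  3.09842112e-04,  1.47630059e-05,
       -2.36634441e-04, -4.29028846e-04]), 'tau': array([ 1.86594139e-04, -5.31347287e+01, -3.52739882e+01,  7.08408980e-02,
        2.15297949e-02, -9.80408203e-06]), 'ee_pos': array([0.17552438, 0.52121743, 0.22442927]), 'eef_rot': array([-0.97940472,  1.57076436, -1.30419035]), 'force': array([ 0.08366513,  0.33311094, -0.14185617]), 'moment': array([-0.03395353,  0.00562034,  0.00491541]), 'grip_width': 0.09416754109333156}
```

View pics/top0.png

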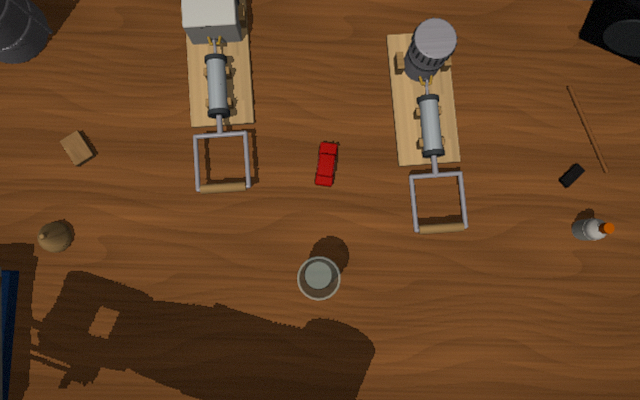

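View pics/side0.png

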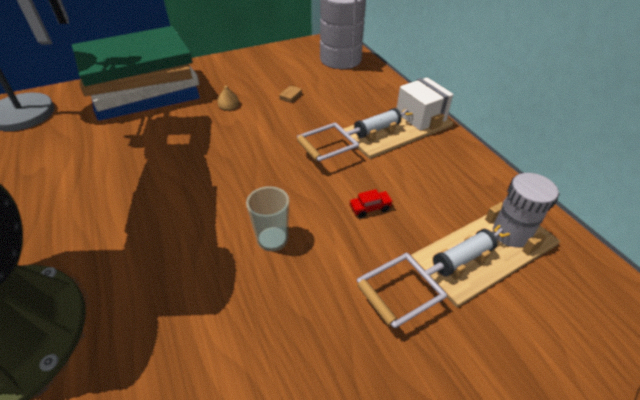

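The tin (round) is the right balance in the top view, bar centre near (442,229). The box is on the left, bar near (222,188). A glass stands at (319,278) in the top view and a toy car at (326,164).

```bash
cat >> h.py <<'E'
from scipy.spatial.transform import Rotation as Ro
def cam(n):
    c=optics.get_calibration(n); return c["K"],np.array(c["origin"]),Ro.from_euler("xyz",c["orientation"]).as_matrix()
def onz(n,uv,z):
    K,o,R=cam(n); d=R@np.linalg.solve(K,[uv[0],uv[1],1]); return o+d*(z-o[2])/d[2]
def proj(n,p):
    K,o,R=cam(n); q=K@(R.T@(np.asarray(p)-o)); return q[:2]/q[2]
def show(n,name,x0,y0,x1,y1,s):
    im=optics.camera(n); cv2.imwrite(f"pics/{name}.png",cv2.resize(im[y0:y1,x0:x1,::-1],None,fx=s,fy=s,interpolation=cv2.INTER_CUBIC))
E
python3 - <<'E'
from h import *
print("grip top",onz("top",[441.7,229.2],.04),"side",onz("side",[377.6,300.4],.04))
print("box grip",onz("top",[222.7,189.1],.04),onz("side",[309.5,146.5],.04))
print("glass",onz("top",[319,279],.0),onz("top",[319,272],.09))
show("top","t1",380,10,500,250,2.5)
show("side","s1",340,160,580,340,3.3)
E
```

```text
grip top [ 0.50931751 -0.19591724  0.04      ] side [ 0.51424761 -0.19342599  0.04      ]
box grip [0.56508072 0.17213394 0.04      ] [0.57086962 0.17474345 0.04      ]
glass [0.41885111 0.00646049 0.        ] [0.43473108 0.00820067 0.09      ]
```

View pics/t1.png

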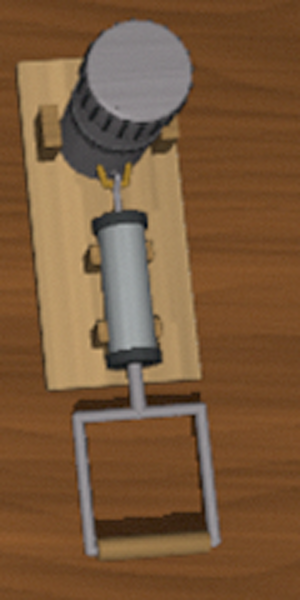

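View pics/s1.png

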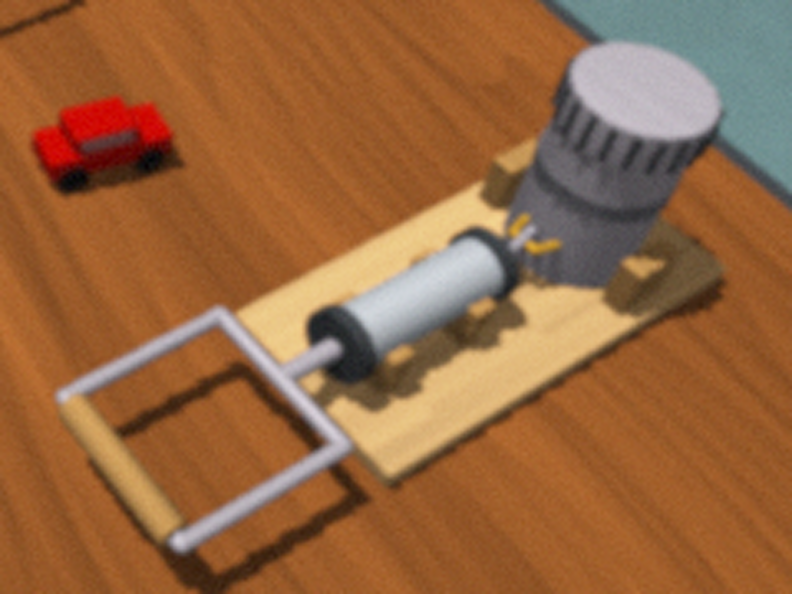

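Run:
```python
from h import *
c=lambda x,y:(380+x/2.5,10+y/2.5)
P={k:onz("top",c(*v),.04) for k,v in dict(nl=(91,550),nr=(214,541),bl=(79,415),br=(203,408)).items()}
s=lambda x,y:(340+x/3.3,160+y/3.3)
Q={k:onz("side",s(*v),.04) for k,v in dict(nl=(62,399),nr=(180,545),bl=(220,312),br=(345,445)).items()}
for p in (P,Q):
    for k in p: print(k,p[k].round(4))
    a=(p["bl"]+p["br"]-p["nl"]-p["nr"])[:2]; b=(p["nl"]-p["nr"])[:2]
    print("head",np.degrees(np.arctan2(a[1],a[0])),np.degrees(np.arctan2(-b[0],b[1])),np.linalg.norm(a)/2,np.linalg.norm(b),(p["nl"]+p["nr"])/2)
print("barc",onz("top",c(153,545),.042),onz("side",s(122,468),.042))
ti=onz("top",c(139,72),.112);print("tin",ti, onz("side",s(643,88),.112))
print("lamp",onz("side",[20,108],0),"books",onz("side",[97,115],0),onz("side",[198,95],0))
o=ctrl.get_obs();print(Ro.from_euler("xyz",o["eef_rot"]).as_matrix().round(3))
```

```text
nl [ 0.5067 -0.1533  0.04  ]
nr [ 0.5152 -0.2363  0.04  ]
bl [ 0.5977 -0.1442  0.04  ]
br [ 0.6053 -0.2286  0.04  ]
head 5.297305692818604 5.879744392515386 0.09091314471117841 0.08339341858548985 [ 0.51096488 -0.19480016  0.04      ]
nl [ 0.5057 -0.1531  0.04  ]
nr [ 0.5156 -0.2365  0.04  ]
bl [ 0.5976 -0.1414  0.04  ]
br [ 0.6069 -0.2262  0.04  ]
head 6.837360562014768 6.721589547074036 0.09227006598840486 0.08403340988053878 [ 0.51065458 -0.19479334  0.04      ]
barc [ 0.51119535 -0.19453279  0.042     ] [ 0.51144933 -0.19600863  0.042     ]
tin [ 0.80734281 -0.16526052  0.112     ] [ 0.8160196  -0.15488658  0.112     ]
lamp [0.01233453 0.65555796 0.        ] books [0.17949181 0.54605413 0.        ] [0.41957491 0.53694729 0.        ]
[[ 0.     0.319  0.948]
 [ 0.     0.948 -0.319]
 [-1.     0.     0.   ]]
```

Request:
arm_command([
  {"translation":[0,-0.6,0.6],"turn":[0.4,0,0]},
  {"translation":[0,-1.6,1.6],"turn":[1,0,0]},
  {"translation":[0,-2.7,2.6],"turn":[1.6,0,0]},
  {"translation":[0,-3.8,3.6],"turn":[2.2,0,0]},
  {"translation":[0,-4.9,4.6],"turn":[2.8,0,0]},
  {"translation":[0,-6,5.6],"turn":[3.4,0,0]},
  {"translation":[0,-7,6.6],"turn":[4,0,0]},
  {"translation":[0,-8,7.6],"turn":[4.6,0,0]},
  {"translation":[0,-9,8.6],"turn":[5.2,0,0]},
  {"translation":[0,-10,9.6],"turn":[5.8,0,0]},
  {"translation":[0,-11,10.5],"turn":[6.3,0,0]},
  {"translation":[0,-11.5,10.9],"turn":[6.5,0,0]},
], gripper=60, force=20)

```text
time_s: 1.6
ee_pos: [0.3429, 0.1592, 0.2247]
eef_rot: [0.655, 1.57, -0.241]
force: [-0.1, 0.6, 0.7]
grip_width: 0.0604
```

```bash
cat >> h.py <<'E'
def delta(p,head):
    o=ctrl.get_obs(); R=Ro.from_euler("xyz",o["eef_rot"]).as_matrix()
    h=np.radians(head); y=np.array([np.cos(h),np.sin(h),0]); x=np.array([0,0,-1.]); T=np.stack([x,y,np.cross(x,y)],1)
    print("t",round(o["time_s"],2),"pos",o["ee_pos"].round(4),"F",o["force"].round(1),"w",round(o["grip_width"],4))
    print("trans",(R.T@(np.array(p)-o["ee_pos"])/.025).round(2),"turn",(np.degrees(Ro.from_matrix(R.T@T).as_rotvec())/5).round(2))
E
python3 -c "
from h import *
delta([.511,-.195,.16],6.2)"
```

```text
t 1.6 pos [0.3429 0.1592 0.2247] F [-0.1  0.6  0.7] w 0.0604
trans [ 2.59 -3.6  15.26] turn [ 6.49  0.01 -0.01]
```

Request:
arm_command([
  {"translation":[0,-0.2,0.8],"turn":[0.4,0,0]},
  {"translation":[0,-0.5,2.1],"turn":[1,0,0]},
  {"translation":[0,-0.8,3.5],"turn":[1.6,0,0]},
  {"translation":[0,-1.2,4.9],"turn":[2.2,0,0]},
  {"translation":[0,-1.5,6.3],"turn":[2.8,0,0]},
  {"translation":[0,-1.8,7.7],"turn":[3.4,0,0]},
  {"translation":[0,-2.2,9.1],"turn":[4,0,0]},
  {"translation":[0,-2.5,10.5],"turn":[4.6,0,0]},
  {"translation":[0.5,-2.8,11.9],"turn":[5.2,0,0]},
  {"translation":[1,-3.1,13.3],"turn":[5.8,0,0]},
  {"translation":[1.5,-3.4,14.6],"turn":[6.3,0,0]},
  {"translation":[2,-3.6,15.26],"turn":[6.5,0,0]},
])

```text
time_s: 2.6
ee_pos: [0.5123, -0.1946, 0.1735]
eef_rot: [0.357, 1.57, -1.107]
force: [0.2, 0.5, 0.3]
grip_width: 0.0603
```

Run:
```python
from h import *
delta([.511,-.195,.042],6.2)
im=optics.camera("top")
print([(d["at"],d["score"]) for d in models.mark_of("tin_grip","top")])
show("side","s2",260,100,640,400,2)
```

```text
t 2.6 pos [ 0.5123 -0.1946  0.1735] F [0.2 0.5 0.3] w 0.0603
trans [ 5.26 -0.06  0.01] turn [-0.01  0.   -0.  ]
[([440.3, 227.9], 0.56)]
```

View pics/s2.png

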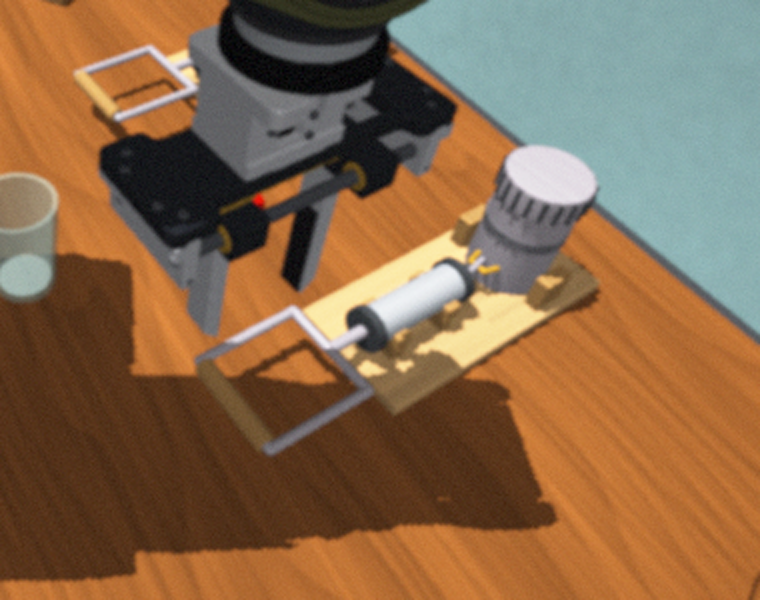

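The gripper is over the tin's bar with its jaws along the balance. Descending now.

Request:
arm_command([
  {"translation":[0.5,0,0],"turn":[0,0,0]},
  {"translation":[1.2,0,0],"turn":[0,0,0]},
  {"translation":[2,0,0],"turn":[0,0,0]},
  {"translation":[2.8,-0.06,0],"turn":[0,0,0]},
  {"translation":[3.5,-0.06,0],"turn":[0,0,0]},
  {"translation":[4.1,-0.06,0],"turn":[0,0,0]},
  {"translation":[4.6,-0.06,0],"turn":[0,0,0]},
  {"translation":[5,-0.06,0],"turn":[0,0,0]},
  {"translation":[5.26,-0.06,0],"turn":[0,0,0]},
  {"translation":[5.26,-0.06,0],"turn":[0,0,0]},
])

```text
time_s: 3.58
ee_pos: [0.5097, -0.1912, 0.0425]
eef_rot: [-2.14, 1.57, 2.685]
force: [-0.8, 0.4, 0.0]
grip_width: 0.0601
```

Run:
```python
from h import *
delta([.511,-.195,.042],6.2)
show("side","s3",300,180,560,360,3)
```

```text
t 3.58 pos [ 0.5097 -0.1912  0.0425] F [-0.8  0.4  0. ] w 0.0601
trans [0.02 0.03 0.16] turn [ 0.05 -0.01  0.01]
```

View pics/s3.png

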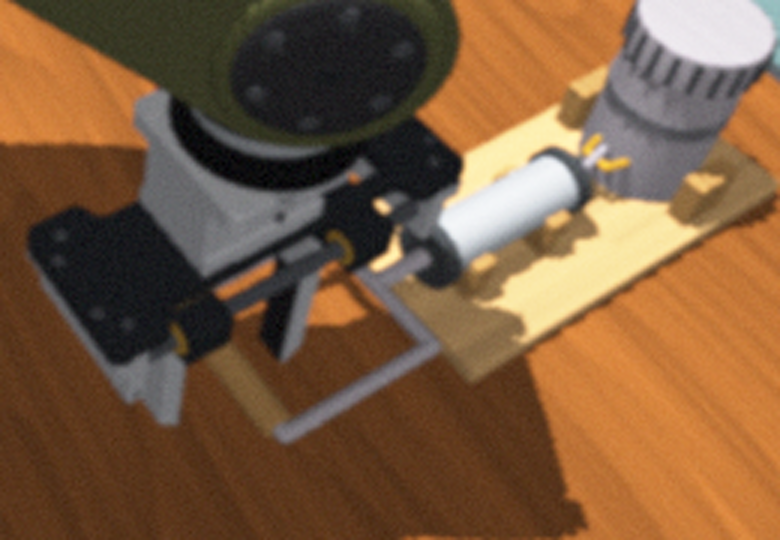

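The bar is between the fingers, with the inner finger inside the stirrup and clear of the back wire. Closing now.

Request:
arm_command([
  {"translation":[0,0,0.1],"turn":[0,0,0]},
  {"translation":[0,0,0.1],"turn":[0,0,0]},
  {"translation":[0,0,0.1],"turn":[0,0,0]},
  {"translation":[0,0,0.1],"turn":[0,0,0]},
  {"translation":[0,0,0.1],"turn":[0,0,0]},
  {"translation":[0,0,0.1],"turn":[0,0,0]},
  {"translation":[0,0,0.1],"turn":[0,0,0]},
  {"translation":[0,0,0.1],"turn":[0,0,0]},
], gripper=8, force=25)

```text
time_s: 4.3
ee_pos: [0.5103, -0.1943, 0.043]
eef_rot: [1.217, 1.571, -0.242]
force: [-1.2, 0.4, 0.2]
grip_width: 0.0153
```

Run:
```python
from h import *
delta([.511,-.195,.042],6.2)
show("side","s4",300,180,560,360,3)
```

```text
t 4.3 pos [ 0.5103 -0.1943  0.043 ] F [-1.2  0.4  0.2] w 0.0153
trans [0.04 0.02 0.03] turn [ 0.04  0.   -0.  ]
```

View pics/s4.png

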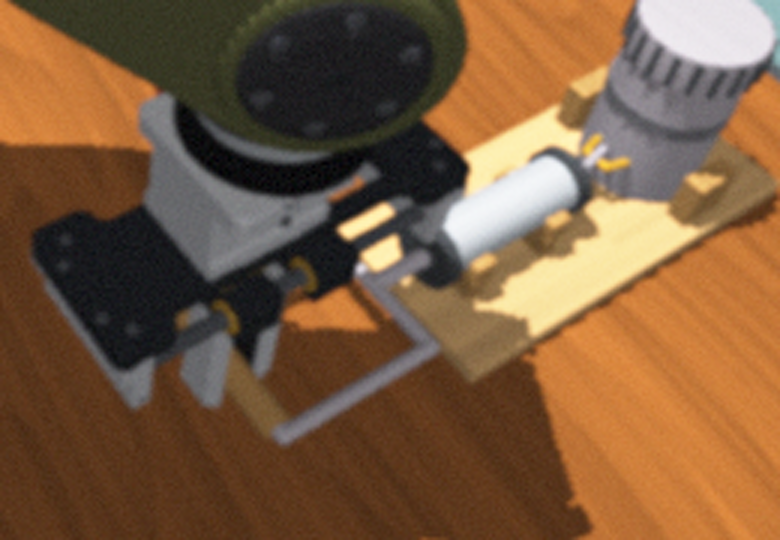

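Gripped: the opening is 15.3 mm on a 16 mm bar. Pulling 20 mm slowly first.

Request:
arm_command([
  {"translation":[0,-0.1,0],"turn":[0,0,0]},
  {"translation":[0,-0.2,0],"turn":[0,0,0]},
  {"translation":[0,-0.3,0],"turn":[0,0,0]},
  {"translation":[0,-0.4,0],"turn":[0,0,0]},
  {"translation":[0,-0.5,0],"turn":[0,0,0]},
  {"translation":[0,-0.6,0],"turn":[0,0,0]},
  {"translation":[0,-0.7,0],"turn":[0,0,0]},
  {"translation":[0,-0.8,0],"turn":[0,0,0]},
  {"translation":[0,-0.8,0],"turn":[0,0,0]},
  {"translation":[0,-0.8,0],"turn":[0,0,0]},
])

```text
time_s: 5.18
ee_pos: [0.4907, -0.1965, 0.043]
eef_rot: [1.408, 1.569, -0.052]
force: [7.3, 1.4, -3.3]
grip_width: 0.0151
```

Run:
```python
from h import *
delta([.511,-.195,.042],6.2)
show("side","s5",300,180,560,360,3)
```

```text
t 5.18 pos [ 0.4907 -0.1965  0.043 ] F [ 7.3  1.4 -3.3] w 0.0151
trans [0.04 0.81 0.03] turn [ 0.04  0.   -0.02]
```

View pics/s5.png

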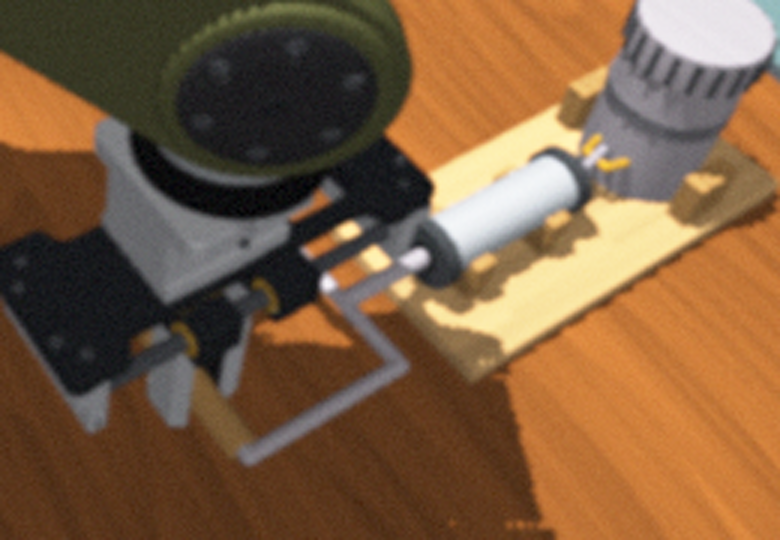

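The force is about 7.5 N at 20 mm, and the band is just short of showing at the mouth, so these agree. Going 10 mm further and holding.

Request:
arm_command([
  {"translation":[0,-0.1,0],"turn":[0,0,0]},
  {"translation":[0,-0.2,0],"turn":[0,0,0]},
  {"translation":[0,-0.3,0],"turn":[0,0,0]},
  {"translation":[0,-0.4,0],"turn":[0,0,0]},
  {"translation":[0,-0.4,0],"turn":[0,0,0]},
  {"translation":[0,-0.4,0],"turn":[0,0,0]},
  {"translation":[0,-0.4,0],"turn":[0,0,0]},
  {"translation":[0,-0.4,0],"turn":[0,0,0]},
])

```text
time_s: 5.9
ee_pos: [0.4813, -0.1975, 0.0431]
eef_rot: [1.389, 1.568, -0.071]
force: [10.9, 3.4, -5.5]
grip_width: 0.0152
```

Run:
```python
from h import *
delta([.511,-.195,.042],6.2)
show("side","s6",340,200,520,330,4)
```

```text
t 5.9 pos [ 0.4813 -0.1975  0.0431] F [10.9  3.4 -5.5] w 0.0152
trans [0.05 1.19 0.03] turn [ 0.04  0.01 -0.03]
```

View pics/s6.png

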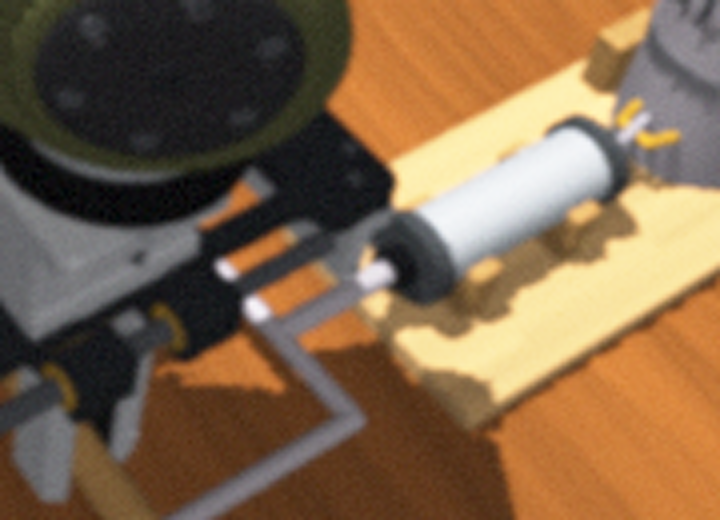

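The dark band stands partly out at (400,265) in the crop. The draw is about 29–30 mm and the force about 11.5 N. Holding.

Request:
arm_command([
  {"translation":[0,0,0],"turn":[0,0,0]},
  {"translation":[0,0,0],"turn":[0,0,0]},
  {"translation":[0,0,0],"turn":[0,0,0]},
  {"translation":[0,0,0],"turn":[0,0,0]},
  {"translation":[0,0,0],"turn":[0,0,0]},
  {"translation":[0,0,0],"turn":[0,0,0]},
  {"translation":[0,0,0],"turn":[0,0,0]},
  {"translation":[0,0,0],"turn":[0,0,0]},
  {"translation":[0,0,0],"turn":[0,0,0]},
  {"translation":[0,0,0],"turn":[0,0,0]},
  {"translation":[0,0,0],"turn":[0,0,0]},
  {"translation":[0,0,0],"turn":[0,0,0]},
])

```text
time_s: 6.95
ee_pos: [0.4813, -0.1975, 0.0431]
eef_rot: [1.394, 1.568, -0.065]
force: [11.7, 2.1, -5.6]
grip_width: 0.0154
```

Request:
arm_command([
  {"translation":[0,0,0],"turn":[0,0,0]},
  {"translation":[0,0,0],"turn":[0,0,0]},
  {"translation":[0,0,0],"turn":[0,0,0]},
  {"translation":[0,0,0],"turn":[0,0,0]},
  {"translation":[0,0,0],"turn":[0,0,0]},
  {"translation":[0,0,0],"turn":[0,0,0]},
  {"translation":[0,0,0],"turn":[0,0,0]},
  {"translation":[0,0,0],"turn":[0,0,0]},
  {"translation":[0,0,0],"turn":[0,0,0]},
  {"translation":[0,0,0],"turn":[0,0,0]},
  {"translation":[0,0,0],"turn":[0,0,0]},
  {"translation":[0,0,0],"turn":[0,0,0]},
])

```text
time_s: 7.95
ee_pos: [0.4813, -0.1975, 0.0431]
eef_rot: [1.391, 1.568, -0.068]
force: [12.5, 3.2, -6.1]
grip_width: 0.0151
```

Run:
```python
from h import *
delta([.5103,-.1943,.043],6.2)
show("side","s7",340,200,520,330,4)
```

```text
t 7.95 pos [ 0.4813 -0.1975  0.0431] F [12.5  3.2 -6.1] w 0.0151
trans [0.01 1.17 0.  ] turn [ 0.04  0.01 -0.03]
```

View pics/s7.png

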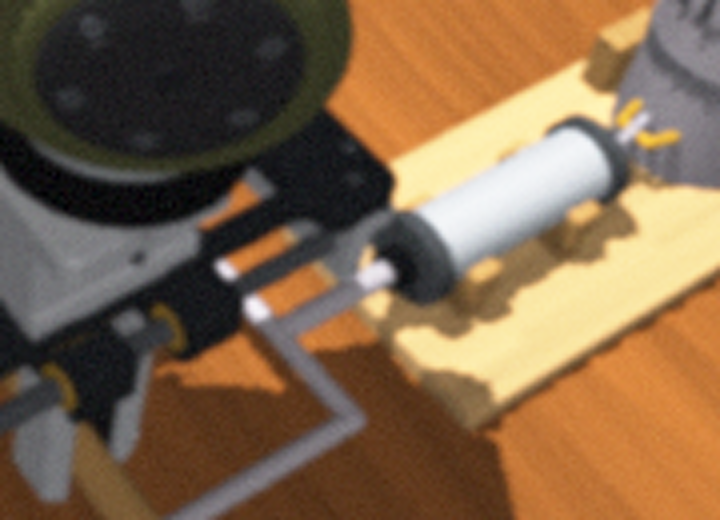

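Held for over 2 s at about 12 N. The band is still partly out and the draw unchanged. Easing back in now.

Request:
arm_command([
  {"translation":[0,0.1,0],"turn":[0,0,0]},
  {"translation":[0,0.2,0],"turn":[0,0,0]},
  {"translation":[0,0.3,0],"turn":[0,0,0]},
  {"translation":[0,0.4,0],"turn":[0,0,0]},
  {"translation":[0,0.5,0],"turn":[0,0,0]},
  {"translation":[0,0.6,0],"turn":[0,0,0]},
  {"translation":[0,0.7,0],"turn":[0,0,0]},
  {"translation":[0,0.8,0],"turn":[0,0,0]},
  {"translation":[0,0.9,0],"turn":[0,0,0]},
  {"translation":[0,1.0,0],"turn":[0,0,0]},
  {"translation":[0,1.08,0],"turn":[0,0,0]},
  {"translation":[0,1.15,0],"turn":[0,0,0]},
])

```text
time_s: 9.0
ee_pos: [0.509, -0.1945, 0.043]
eef_rot: [-1.681, 1.57, -3.14]
force: [0.2, 1.1, 2.4]
grip_width: 0.0154
```

Request:
arm_command([
  {"translation":[0,0.02,0],"turn":[0,0,0]},
  {"translation":[0,0.04,0],"turn":[0,0,0]},
  {"translation":[0,0.04,0],"turn":[0,0,0]},
  {"translation":[0,0.04,0],"turn":[0,0,0]},
])

```text
time_s: 9.33
ee_pos: [0.51, -0.1943, 0.043]
eef_rot: [0.585, 1.571, -0.875]
force: [0.5, 0.1, 2.1]
grip_width: 0.0151
```

Run:
```python
from h import *
delta([.5103,-.1943,.043],6.2)
show("side","s8",300,180,560,360,3)
```

```text
t 9.33 pos [ 0.51   -0.1943  0.043 ] F [0.5 0.1 2.1] w 0.0151
trans [-0.    0.01 -0.  ] turn [ 0.04  0.   -0.  ]
```

View pics/s8.png

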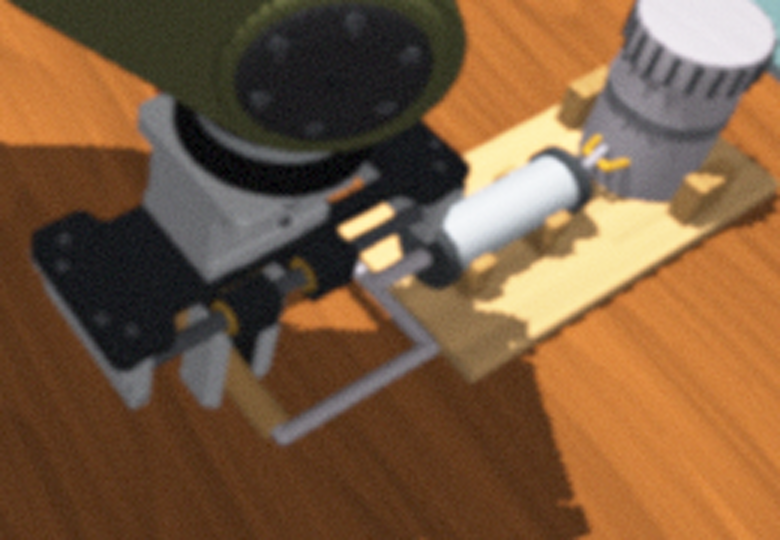

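The handle is home, matching the picture taken before the pull. Opening, then lifting straight up.

Request:
arm_command([
  {"translation":[0,0,0],"turn":[0,0,0]},
  {"translation":[0,0,0],"turn":[0,0,0]},
  {"translation":[0,0,0],"turn":[0,0,0]},
  {"translation":[0,0,0],"turn":[0,0,0]},
  {"translation":[0,0,0],"turn":[0,0,0]},
  {"translation":[0,0,0],"turn":[0,0,0]},
  {"translation":[0,0,0],"turn":[0,0,0]},
], gripper=60)

```text
time_s: 9.97
ee_pos: [0.51, -0.1943, 0.0429]
eef_rot: [-1.668, 1.571, -3.128]
force: [-0.9, -0.2, 0.1]
grip_width: 0.0578
```

Request:
arm_command([
  {"translation":[-0.3,0,0],"turn":[0,0,0]},
  {"translation":[-0.8,0,0],"turn":[0,0,0]},
  {"translation":[-1.4,0,0],"turn":[0,0,0]},
  {"translation":[-2,0,0],"turn":[0,0,0]},
  {"translation":[-2.7,0,0],"turn":[0,0,0]},
  {"translation":[-3.4,0,0],"turn":[0,0,0]},
  {"translation":[-4.1,0,0],"turn":[0,0,0]},
  {"translation":[-4.7,0,0],"turn":[0,0,0]},
  {"translation":[-5.2,0,0],"turn":[0,0,0]},
  {"translation":[-5.5,0,0],"turn":[0,0,0]},
  {"translation":[-5.6,0,0],"turn":[0,0,0]},
  {"translation":[-5.6,0,0],"turn":[0,0,0]},
])

```text
time_s: 10.97
ee_pos: [0.5101, -0.1944, 0.1834]
eef_rot: [0.975, 1.57, -0.485]
force: [0.1, -0.0, -0.4]
grip_width: 0.06
```

Run:
```python
from h import *
delta([.5103,-.1943,.043],6.2)
show("side","s9",260,100,640,400,2)
for t in ["tin_grip","box_grip"]:
    r=models.mark_of(t,"side"); print(t,[(d["at"],d["score"],onz("side",d["at"],.04).round(4)) for d in r])
```

```text
t 10.97 pos [ 0.5101 -0.1944  0.1834] F [ 0.1 -0.  -0.4] w 0.06
trans [ 5.61  0.01 -0.  ] turn [ 0.04  0.   -0.01]
tin_grip [([376.5, 295.6], 0.88, array([ 0.5168, -0.1859,  0.04  ])), ([312.7, 146.8], 0.46, array([0.5764, 0.1711, 0.04  ]))]
box_grip [([311.3, 146.4], 0.63, array([0.5743, 0.1735, 0.04  ]))]
```

View pics/s9.png

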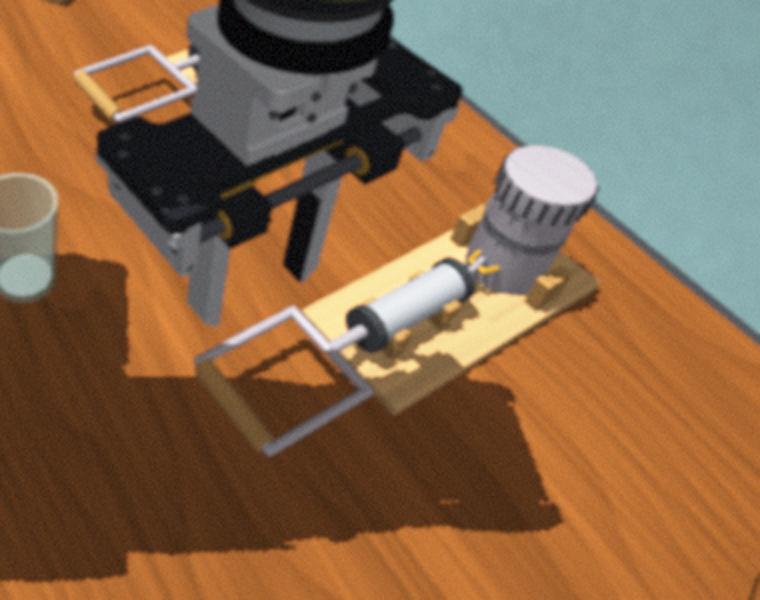

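The picture matches the one from before the grasp: the tin's stirrup corners are at the same pixels, (197,360), (268,452) and (370,388), the box's balance hasn't moved, and the gripper is clear.

```bash
python3 -c "
from h import *
print(ctrl.hand_in())"
```

```text
the job is handed in; nothing more can be done
None
```

The tin's lug held the proof pull, and I've handed the job in at about 11 s of the 42 s allowed. No verdict is reported, so the outcome below rests on my own checks.

- **Pull:** I drew the tin's handle straight back about 29 mm. The wrist read 11.4–12.9 N along the pull, with the dark band standing partly out of the tube's mouth.
- **Hold:** I kept it there for just over 2 s, and the measured position did not change.
- **Return:** I eased the handle in at about 30 mm/s, still gripped. I let go only once the arm was within 0.3 mm of where it had gripped the bar and the force along the pull was near zero.
- **Final picture:** The tin's stirrup lies at the same pixels as before the grasp. The box's balance looks unmoved. The gripper is about 14 cm above the handle and touching nothing.

**One check disagreed:** the last network mark for the tin's handle was about 5 px off its first one, roughly 9 mm on the table. I put that down to network error, because the picture itself lines up. The wrist also read up to 6 N of vertical force while pulling, which went away on release.

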